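Charge a milling jar with two grinding balls

TASK

Two grinding balls go into the steel milling jar before a sample is milled. Stand the empty jar in its round nest under the chute of the ball dispenser, then press the dispenser's black palm knob gently right down to its stop and let it come fully back up, two full strokes, so that exactly two balls end up in the jar and the others stay in the dispenser. Leave the jar seated in the nest, do not force the dispenser, and leave the other things on the bench where they are.

Things in the scene. Friction and masses are not known exactly. Their poses are not given: they have to be found in the camera images.
- dispenser: Ball dispenser, fixed to the bench: base plate 220 x 72 x 6 mm, aluminium tower with clear sides 26 x 34 mm, 148 mm high, covered ball hopper sloping up behind it (to x = +81 mm, 132 mm high), open chute in front. Origin on the bench under the tower; x from the nest (front, -x) to the hopper (rear, +x), z up. The robot must not push any part of it (the knob too) with more than 28 N.
- stem (a point): Centre of the tower's top face, 148 mm above the bench, where the plunger's stem comes out. Straight above it sits the black palm knob, a mushroom 35 mm in diameter with a flat top. The knob sits on a long screw, locked where it was left: with the plunger up, its top is anywhere from 195 to 223 mm above the bench, and this height is not measured.
- lip (a point): End of the chute's floor, 66 mm above the bench, 22 mm short of the nest's axis (chute 21 mm wide, its side walls reach 75 mm here and 88 mm at the tower). A ball that comes out rolls off it into the jar.
- nest (a point): Centre of the floor of the jar's nest: a round recess 43 mm in diameter and 6 mm deep with a chamfered mouth, in a square aluminium block 60 x 60 mm whose top is 18 mm above the bench. It lies at x = -85, y = 0, z = 12 mm of the dispenser; axes as the dispenser's.
- plunger (a joint): Travel of the sprung plunger in m: 0 up, 0.020 on its firm lower stop (stiff rubber washer); about 3.5 N to start, 8.5 N at the bottom, returns by itself. Its hidden pocket takes one ball when fully up and lets it out only in about the last 3 mm before the stop. Allow the ball about 0.5 s at the bottom to roll out into the jar, and the next one 0.5 s at the top to roll in.
- mill_jar: Open steel milling jar, a plain cylinder 40 mm in diameter up to 36 mm height, then a neck 37 mm in diameter to the rim at 45 mm; bore 31 to 34 mm, 40 mm deep; about 0.16 kg, stands upright with its mouth up. Origin at the centre of its underside, z up. In the nest its rim is 57 mm above the bench.
- ball_1: polished steel grinding ball, 15 mm diameter, 14 g; origin at its centre. The first to come out; it lies in the plunger's pocket inside the tower at the start.
- ball_2: polished steel grinding ball, 15 mm diameter, 14 g; origin at its centre. The second to come out; first of the queue in the hopper at the start.
- ball_3: polished steel grinding ball, 15 mm diameter, 14 g; origin at its centre. The third of the queue in the hopper; it must stay in the dispenser, with those behind it.
- jar_lid: Bystander: the jar's round steel lid, 44 mm in diameter, 15 mm high, lying on the bench; origin at the centre of its underside.
- sample_jar: Bystander: glass jar of dark crushed rock with a black cap, 51 mm in diameter, 75 mm high; origin at the centre of its underside.
- fossil: Bystander: pale limestone pebble, 41 x 53 x 26 mm; origin at the centre of its underside.
Not all that is in view belongs to the job. Leave any pink look-alike of the mill_jar alone.

How it is judged (in metres and radians):
On the way, in this order (a step that is already met when the one before it is completed fails the run):
1. the empty jar stands seated in the nest, let go (horizontal distance between mill_jar and nest below 0.004 m and z of mill_jar in the frame of nest below 0.002 m and angle between mill_jar's own z axis and vertical below 0.06 rad and contact force between the fingers and mill_jar below 0.3 N), for 0.2 s.
2. the plunger is pressed to its lower stop, the jar still seated (value of joint plunger above 0.0185 m and horizontal distance between mill_jar and nest below 0.004 m and z of mill_jar in the frame of nest below 0.002 m and angle between mill_jar's own z axis and vertical below 0.06 rad), for 0.1 s.
3. the first ball is in the jar and the plunger is back up, the second ball still in the dispenser (horizontal distance between ball_1 and mill_jar below 0.013 m and z of ball_1 in the frame of mill_jar between 0.008 and 0.042 m and value of joint plunger below 0.002 m and x of ball_2 in the frame of dispenser above -0.008 m and z of ball_2 in the frame of dispenser above 0.095 m and horizontal distance between mill_jar and nest below 0.004 m and z of mill_jar in the frame of nest below 0.002 m and angle between mill_jar's own z axis and vertical below 0.06 rad), for 0.1 s.
4. the plunger is pressed to its lower stop a second time, the jar still seated (all of step 2), for 0.1 s.
At the end, for the whole second after the job is handed in: Exactly two balls lie at rest in the jar (the third and all behind it still up in the dispenser), the plunger is back up within 2 mm, and the jar stands upright in the nest, on its floor within 2 mm and centred within 4 mm (horizontal distance between each of ball_1, ball_2 and mill_jar below 0.013 m and z of ball_1 in the frame of mill_jar between 0.008 and 0.042 m and z of ball_2 in the frame of mill_jar between 0.008 and 0.042 m and x of ball_3 in the frame of dispenser above -0.008 m and z of ball_3 in the frame of dispenser above 0.095 m and value of joint plunger below 0.002 m and horizontal distance between mill_jar and nest below 0.004 m and z of mill_jar in the frame of nest below 0.002 m and angle between mill_jar's own z axis and vertical below 0.06 rad and linear speed of mill_jar below 0.02 m/s and linear speed of each of ball_1, ball_2 below 0.05 m/s); the robot touches nothing.
It fails at once if the dispenser (its knob, nest or any part) is pushed by the robot with more than 28 N (contact force between any of the fingers, the arm and dispenser above 28 N).
It fails at once if a third ball is let out (not (x of ball_3 in the frame of dispenser above -0.008 m and z of ball_3 in the frame of dispenser above 0.095 m)).
It fails at once if the jar's lid, the sample jar or the fossil is moved more than 20 mm or tipped (distance of any of jar_lid, sample_jar, fossil from where it was at the start of the episode above 0.02 m or angle between sample_jar's own z axis and vertical above 0.3 rad).
It also fails if it takes over 67 s, if anything falls off the work surface, if the arm or the gripper's body presses on something with over 40 N, if the wrist force passes 120 N, or if a joint passes its speed limit or range.

ROBOT

A 6-joint arm with a two-finger parallel gripper is mounted at the origin on a cart in front of the work surface, level with it; the furniture and walls round the work are solid. World frame = base frame: x ahead of the robot, y to its left, z up, the work surface at z = 0. Lengths are in mm, angles in rad, forces in N, time in s.
With the tool pointing down it reaches from about 275 to 750 mm from the base axis. Payload 10.2 kg.
Tool frame: the origin (TCP) lies at the very end of the fingers, on their centre line; the grasp point (between the pads) lies 19 mm behind it; z points along the fingers, y is the line along which they close (so a half turn about z gives the same grasp; the last joint's range is limited). The gripper opens to 85 mm and grips with 20 to 120 N. Pads are 22 mm wide; open, the fingers measure 114 mm over their backs; the gripper's body (76 mm by 85 mm) begins 54 mm behind the grasp point. The pads swing forward as they close: fully open they stand 13 mm farther back than shut.
Start: joints at [-1.351, 0.313, 1.498, -0, 1.331, -0.223], TCP at [224.936, -474.379, 231.294] pointing down, gripper open.
Joint ranges: [-2.94, 2.94], [-0.97, 2.17], [0.19, 2.56], [-1.23, 4.37], [0.02, 3.11], [-2.88, 2.88]. Speed limits (rad/s): [2.39, 2.39, 3.01, 3.14, 3.14, 3.14].

INTERFACE

Orientations are given as a unit quaternion [w, x, y, z].
In Python, from rig import ctrl gives the robot as it stands.
- The arm moves only by the shell command python3 -m inch 'ROWS' [OPENING] [FORCE]. ROWS is text: rows parted by semicolons, each of 6 numbers parted by spaces: the shift along the tool's x, y, z in mm, then the turn, a rotation vector about the tool's x, y, z in units of 6 degrees (1.0 is 6 degrees). A call has exactly 10 rows; each row shifts and turns the commanded pose from where the row before left it, along the tool's axes as they then stand; what a row does not reach is not made up. A row lasts 1/12 s, in which the tool goes at most 41.7 mm and 7.16 degrees, less where a joint would pass 70% of its speed; a pose out of reach is approached as far as the arm can. A call with a gripper value outside its range is refused whole. OPENING is the opening, from 0 (shut) to 1 (fully open), set as the call begins (- or left out, the last holds). The fingers move at their own pace and stop on an object; FORCE is the grip in N (left out, the last holds). Time passes only in rows, so rows that do not move let the fingers close, or fill a call up. It gives the time, the measured TCP pose, the force, the opening and the grip force at its end, in the units of the state.
- ctrl.sense(): the state, without advancing time (a new reading comes with each control period).
- ctrl.capture(name): name is "scene" or "top"; returns a dict with "image" (400x640x3 uint8, red, green, blue), "intrinsics" (3x3 intrinsics, pixels), "D" ([k1, k2, p1, p2, k3] as OpenCV has them; the pictures are not rectified), "rvec" (rotation vector, rad) and "tvec" (3), from world to camera coordinates, as OpenCV has them. Camera axes: x right, y down, z forward; pixel columns grow to the right and rows downward; lengths in mm; the calibration is good to about 2 mm. A picture is of the moment at which its call begins. There is no depth.
- ctrl.finish_job(): hands the job in; it is judged then, once.
The state is a dict: "time_s": time; "joints": joint angles; "dq": joint speeds; "tau": joint torques, N m; "eef_pos": TCP position; "ee_rot": TCP orientation; "force": force on the tool from outside, world axes, zero at the start; "wrist_torque": the same for the moment, N m; "grip_width": opening from 0.0 (shut) to 1.0 (fully open); "grip_force": force on a finger pad.
Only numpy, scipy, OpenCV 4.12 (cv2) and the standard library are available. Lean on these libraries where they do the work, as an engineer would, in place of code of your own. Each camera call takes 0.05 s, during which the arm holds its last target. There are 200 camera calls.

## Working session

There is one attempt and no reset: what is moved stays moved. The work goes in short steps, Python scripts to look and compute and a shell command to move; the robot and the scene stay as the last step left them, time stands still between calls to the robot, and variables do not carry over. Pictures are saved under pics/ and viewed, at most 10 in all, crops included, and the job is handed in when it is done.

```bash
mkdir -p pics; ls
python3 - <<'E'
from rig import ctrl
import cv2,pickle
d={}
for n in("scene","top"):
    c=ctrl.capture(n);d[n]=c;cv2.imwrite(f"pics/{n}0.png",c["image"][:,:,::-1])
pickle.dump(d,open("cap0.pkl","wb"))
s=ctrl.sense();print(s)
for n in d:print(n,d[n]["intrinsics"].tolist(),d[n]["D"],d[n]["rvec"],d[n]["tvec"])
E
```

```text
pics
{'time_s': 0.1, 'joints': array([-1.35140661e+00,  3.13361093e-01,  1.49837119e+00, -2.64726370e-05,
        1.33101906e+00, -2.23418060e-01]), 'dq': array([ 1.43445334e-03, -1.51172652e-03, -3.52976789e-03, -8.25808119e-05,
       -4.08950092e-04,  1.33834791e-04]), 'tau': array([ 2.59043416e-03, -4.12896609e+01, -2.60142893e+01, -1.60088075e-04,
        3.02698267e-03, -6.95124768e-06]), 'eef_pos': array([ 224.87163131, -474.13602846,  230.80537824]), 'ee_rot': array([-5.79370537e-04,  9.75589262e-01,  2.19602496e-01, -1.16888889e-05]), 'force': array([-0.59945293,  0.07056857, -0.08824763]), 'wrist_torque': array([-0.03135155, -0.02630007,  0.03501792]), 'grip_force': 0.0, 'grip_width': 1.000672108145171}
scene [[503.8460896174317, 0.0, 313.9737009764242], [0.0, 503.8460896174317, 206.66611865858155], [0.0, 0.0, 1.0]] [0.02515561 0.         0.         0.         0.        ] [ 1.43162791 -2.23227054  0.79955147] [ 254.54781473  420.6160613  1222.37267978]
top [[403.4885715521523, 0.0, 324.35970741440997], [0.0, 403.4885715521523, 200.49595730283457], [0.0, 0.0, 1.0]] [-0.06103323  0.          0.          0.          0.        ] [ 2.15819779 -2.11637269  0.14848311] [  18.08432532  542.33457259 1063.85607218]
```

View pics/scene0.png

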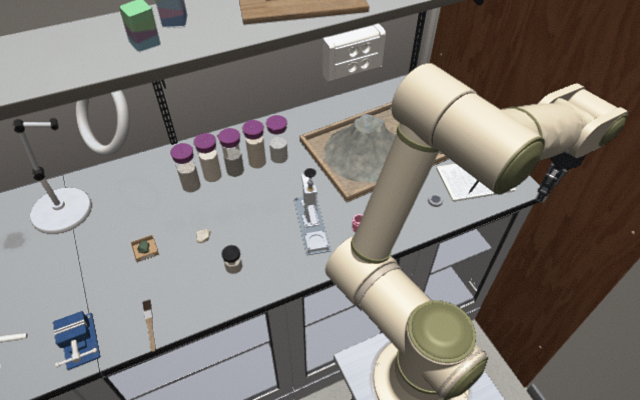

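View pics/top0.png

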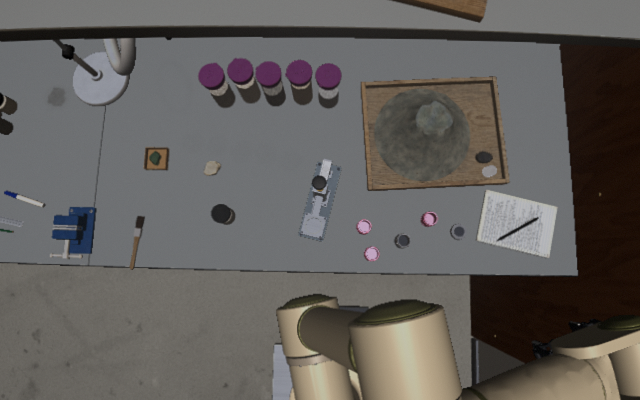

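The top view shows the dispenser at about (320,200), with its nest at (313,225). Pink look-alikes are at (364,227), (371,254) and (429,219). There are two steel round things, at (402,241) and (458,231). I'll zoom in to tell the jar from the lid.

```bash
cat > h.py <<'E'
import numpy as np,cv2,pickle
from scipy.spatial.transform import Rotation as R
def ray(c,uv,z):
    """pixel -> world point on plane z"""
    p=cv2.undistortPoints(np.array([[uv]],float),c["intrinsics"],c["D"])[0,0]
    M=cv2.Rodrigues(np.array(c["rvec"],float))[0];o=-M.T@np.ravel(c["tvec"]);d=M.T@np.r_[p,1]
    return o+d*(z-o[2])/d[2]
def proj(c,P):
    return cv2.projectPoints(np.array(P,float).reshape(-1,3),np.array(c["rvec"],float),np.array(c["tvec"],float),c["intrinsics"],c["D"])[0].reshape(-1,2)
E
python3 - <<'E'
from h import *
d=pickle.load(open("cap0.pkl","rb"))
im=d["top"]["image"][150:270,290:480,::-1]
cv2.imwrite("pics/topz.png",cv2.resize(im,None,fx=4,fy=4,interpolation=cv2.INTER_CUBIC))
im=d["scene"]["image"][155:275,280:470,::-1]
cv2.imwrite("pics/scz.png",cv2.resize(im,None,fx=4,fy=4,interpolation=cv2.INTER_CUBIC))
for uv in [(402,241),(458,231),(313,225),(322,200)]:print(uv,ray(d["top"],uv,0),ray(d["top"],uv,45))
E
```

```text
(402, 241) [ 437.4614839  -190.53321998    0.        ] [ 435.02021372 -182.42596698   45.        ]
(458, 231) [ 468.21645665 -349.23560299    0.        ] [ 464.55415563 -334.82756392   45.        ]
(313, 225) [477.7082052   59.83448906   0.        ] [473.66906373  58.0016684   45.        ]
(322, 200) [549.42053056  35.99361468   0.        ] [542.53427354  35.10732202  45.        ]
```

View pics/topz.png

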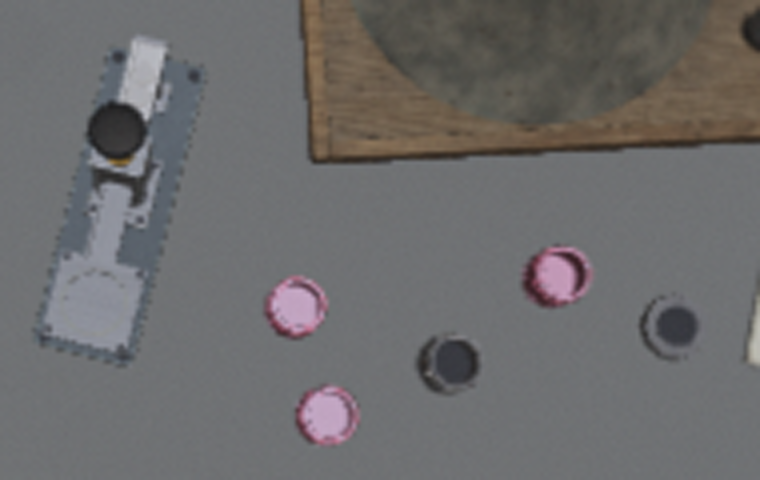

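View pics/scz.png

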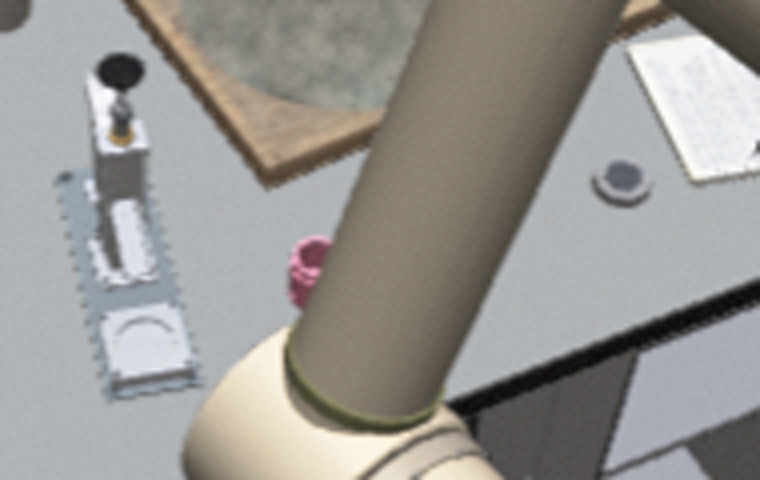

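The steel thing at (458,231) is flat in the scene view, so it's the lid. The jar is the one at (402,241), with its bore centre at about (403.9,240.1). Next I'll fit the dispenser's pose to picked corners and check it with an overlay.

```bash
cat > fit.py <<'E'
from h import *
from scipy.optimize import least_squares
d=pickle.load(open("cap0.pkl","rb"));T,S=d["top"],d["scene"]
uz=lambda p,o:(np.array(p,float)+.5)/4-.5+np.array(o)
ot,os_=(290,150),(280,155)
nb=lambda sx,sy:(-85+30*sx,30*sy,18)
# dispenser x=to rear; y=left when looking to +x (world y ~ left)
pt=[(nb(1,1),(64,255)),(nb(1,-1),(147,270)),(nb(-1,-1),(128,350)),(nb(-1,1),(45,333))]
ps=[(nb(1,1),(100,318)),(nb(1,-1),(180,303)),(nb(-1,-1),(193,366)),(nb(-1,1),(112,378)),((-13,17,148),(98,155)),((-13,-17,148),(147,148))]
pe=[(72/2,(112,50)),(-36,(207,70))]
def w(q,P):
    c,s=np.cos(q[2]),np.sin(q[2]);P=np.atleast_2d(np.array(P,float))
    return np.c_[q[0]+c*P[:,0]-s*P[:,1],q[1]+s*P[:,0]+c*P[:,1],P[:,2]]
def res(q):
    r=[proj(T,w(q,[p for p,_ in pt]))-uz([u for _,u in pt],ot),
       proj(S,w(q,[p for p,_ in ps]))-uz([u for _,u in ps],os_),
       proj(T,w(q,[(q[3],y,6) for y,_ in pe]))-uz([u for _,u in pe],ot)]
    return np.concatenate(r).ravel()
f=least_squares(res,[560,40,-.2,100],loss="soft_l1");q=f.x
if __name__=="__main__":
    print("disp",q,"rms",np.sqrt(np.mean(res(q)**2)));print(res(q).reshape(-1,2).round(1).tolist())
    print("nest",w(q,(-85,0,12)))
    a=np.linspace(0,2*np.pi,60);C=lambda x,r,z:np.c_[x+r*np.cos(a),r*np.sin(a),0*a+z]
    jr=ray(T,uz((457,362),ot),45);jr[2]=0;print("jar",jr)
    # dark bore centroid
    g=T["image"].astype(int).sum(2);m=np.zeros(g.shape,np.uint8);m[228:252,392:414]=g[228:252,392:414]<210
    n,l,st,ce=cv2.connectedComponentsWithStats(m);k=1+st[1:,4].argmax();print("bore",ce[k],st[k],ray(T,ce[k],45))
    L=[w(q,C(-85,21.5,18)),w(q,[nb(1,1),nb(1,-1),nb(-1,-1),nb(-1,1),nb(1,1)]),w(q,[(-13,17,148),(-13,-17,148),(13,-17,148),(13,17,148),(-13,17,148)]),w(q,C(0,17.5,209)),
       w(q,[(-120,36,6),(-120,-36,6),(100,-36,6),(100,36,6),(-120,36,6)]),
       np.c_[jr[0]+18.5*np.cos(a),jr[1]+18.5*np.sin(a),0*a+45],np.c_[jr[0]+20*np.cos(a),jr[1]+20*np.sin(a),0*a]]
    out=[]
    for c,o,(W,H) in((T,(295,155),(125,96)),(S,(285,160),(75,96))):
        im=np.ascontiguousarray(cv2.resize(c["image"][o[1]:o[1]+H,o[0]:o[0]+W,::-1],None,fx=4,fy=4,interpolation=cv2.INTER_CUBIC))
        for P in L:cv2.polylines(im,[np.round((proj(c,P)-o+.5)*4-.5).astype(int)],False,(0,255,0),1)
        out.append(im)
    cv2.imwrite("pics/ov.png",np.hstack(out))
E
python3 fit.py
```

```text
disp [ 5.57034535e+02  3.84635549e+01 -2.21882108e-01  9.69663470e+01] rms 0.6308174103580405
[[0.2, -0.7], [0.4, 0.7], [-0.0, 1.7], [-0.4, 0.8], [-0.9, -1.0], [-1.0, -0.6], [0.3, -0.1], [0.2, 0.5], [0.4, -0.5], [-0.0, -0.6], [-0.5, -0.5], [0.1, 0.4]]
nest [[474.11831064  57.1691632   12.        ]]
jar [ 437.45769054 -187.49819823    0.        ]
bore [403.58888889 239.98888889] [399 235  10  11  90] [ 437.80980537 -186.72884774   45.        ]
```

View pics/ov.png

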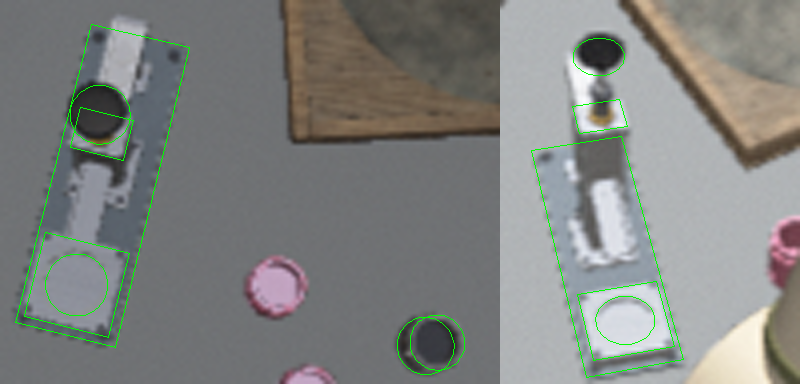

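The overlay fits the base plate, tower, nest and jar to 1–2 px. The knob at (99,111) is slightly higher than the drawn 209 mm ring. I'll turn the tool so its fingers close along the dispenser's y axis, which is clear of the neighbours.

```bash
cat > to.py <<'E'
import sys
from h import *
from rig import ctrl
# usage: to.py x y z [yaw]: total shift (tool axes, mm) and turn (units of 6 deg) to reach the target
x,y,z=map(float,sys.argv[1:4]);yaw=float(sys.argv[4]) if len(sys.argv)>4 else -.222
s=ctrl.sense();r=R.from_quat(np.roll(s["ee_rot"],-1))
t=R.from_matrix(np.array([[np.cos(yaw),np.sin(yaw),0],[np.sin(yaw),-np.cos(yaw),0],[0,0,-1]]))
print("pos",s["eef_pos"].round(1),"t",round(s["time_s"],2),"F",s["force"].round(1),"grip",round(s["grip_width"],3),round(s["grip_force"],1))
print("shift",r.inv().apply(np.array([x,y,z])-s["eef_pos"]).round(2),"turn",(np.degrees((r.inv()*t).as_rotvec())/6).round(3))
E
python3 -m inch '0 0 0 0 0 0.64;0 0 0 0 0 0.64;0 0 0 0 0 0.64;0 0 0 0 0 0.64;0 0 0 0 0 0.64;0 0 0 0 0 0.64;0 0 0 0 0 0.64;0 0 0 0 0 0.64;0 0 0 0 0 0.64;0 0 0 0 0 0.6' 1 30
python3 to.py 437.5 -187 120
```

```text
time_s: 0.93
eef_pos: [224.9, -474.2, 231.0]
ee_rot: [-0.0, 0.994, -0.113, -0.0]
force: [0.2, 0.8, -0.1]
grip_width: 0.999
grip_force: 0.0
pos [ 224.9 -474.2  231. ] t 0.93 F [ 0.2  0.8 -0.1] grip 0.999 0.0
shift [ 142.69 -327.54  111.14] turn [-0.007  0.003 -0.043]
```

```bash
python3 -m inch '10 -24 8 0 0 0;16 -36 12 0 0 0;16 -36 12 0 0 0;16 -36 12 0 0 0;16 -36 12 0 0 0;16 -36 12 0 0 0;16 -36 12 0 0 0;16 -36 12 0 0 0;12 -29 11 0 0 0;8 -22 8 0 0 0' 1 30 >/dev/null
python3 - <<'E'
from h import *
from rig import ctrl
for n in("scene","top"):
    c=ctrl.capture(n);o=(370,205) if n=="top" else (330,160)
    im=cv2.resize(c["image"][o[1]:o[1]+70,o[0]:o[0]+80,::-1],None,fx=5,fy=5,interpolation=cv2.INTER_CUBIC)
    out=im if n=="scene" else np.hstack([out,im])
cv2.imwrite("pics/j1.png",out)
E
python3 to.py 437.5 -187 10
```

```text
pos [ 436.3 -183.9  118.9] t 1.87 F [-0.2  0.3  0.2] grip 1.002 0.0
shift [  2.14   2.99 108.85] turn [-0.016  0.026  0.026]
```

View pics/j1.png

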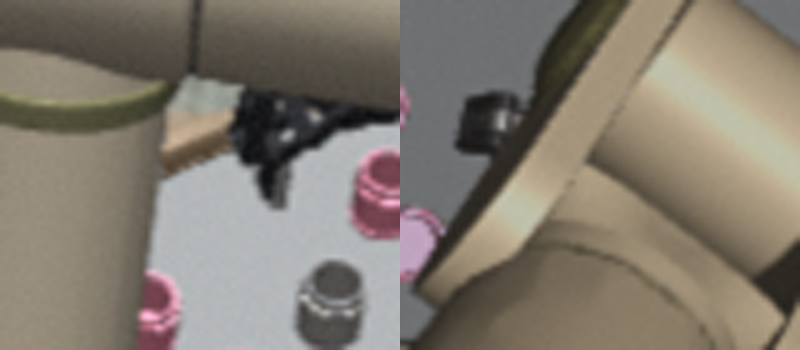

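The scene view now shows the jar with its rim centre at about (397.1,215.3). I'll cross-check that against the top estimate.

Run:
```python
from h import *
d=pickle.load(open("cap0.pkl","rb"));S=d["scene"];T=d["top"]
print(ray(S,(397.1,215.3),45))
print(proj(S,[[437.5,-187,45],[436,-184,119],[437.5,-187,0]]))
```

```text
[ 436.00268148 -189.81110519   45.        ]
[[396.01586069 215.25176247]
 [398.52140045 199.71455159]
 [394.21805431 224.53290267]]
```

Both cameras agree within about 2 mm, so I'll use (437,-188). I'll go down over the jar, then grip it.

```bash
python3 -m inch '1 2 10 0 0 0;0.6 1.8 12 0 0 0;0 0 14 0 0 0;0 0 14 0 0 0;0 0 14 0 0 0;0 0 14 0 0 0;0 0 12 0 0 0;0 0 10 0 0 0;0 0 6 0 0 0;0 0 3 0 0 0' 1 30 ; python3 -m inch '0 0 0 0 0 0;0 0 0 0 0 0;0 0 0 0 0 0;0 0 0 0 0 0;0 0 0 0 0 0;0 0 0 0 0 0;0 0 0 0 0 0;0 0 0 0 0 0;0 0 0 0 0 0;0 0 0 0 0 0' 0 30; python3 to.py 437 -188 10
```

```text
time_s: 2.7
eef_pos: [436.0, -191.4, 10.5]
ee_rot: [-0.0, 0.994, -0.112, -0.0]
force: [0.2, 0.9, -0.4]
grip_width: 1.006
grip_force: 0.0
time_s: 3.53
eef_pos: [436.8, -191.1, 12.1]
ee_rot: [0.0, 0.994, -0.111, 0.0]
force: [-1.5, 1.6, 5.4]
grip_width: 0.446
grip_force: 29.6
pos [ 436.8 -191.1   12.1] t 3.53 F [-1.5  1.6  5.4] grip 0.446 29.6
shift [-0.48 -3.06  2.09] turn [ 0.004 -0.009 -0.009]
```

Gripped, about 38–40 mm wide. Lifting 100 mm, then carrying it over to the nest.

```bash
python3 -m inch '0 0 -4 0 0 0;0 0 -8 0 0 0;0 0 -12 0 0 0;0 0 -14 0 0 0;0 0 -14 0 0 0;0 0 -14 0 0 0;0 0 -14 0 0 0;0 0 -10 0 0 0;0 0 -6 0 0 0;0 0 -4 0 0 0' 0 40 ;  python3 to.py 472 57.7 112
```

```text
time_s: 4.37
eef_pos: [436.6, -191.1, 112.1]
ee_rot: [0.0, 0.994, -0.111, 0.0]
force: [0.5, 0.1, -3.2]
grip_width: 0.441
grip_force: 40.3
pos [ 436.6 -191.1  112.1] t 4.37 F [ 0.5  0.1 -3.2] grip 0.441 40.3
shift [-2.0550e+01 -2.5042e+02 -3.0000e-02] turn [ 0.003 -0.007 -0.012]
```

```bash
python3 -m inch '-2 -10 0 0 0 0;-2 -20 0 0 0 0;-2 -30 0 0 0 0;-2 -34 0 0 0 0;-2 -34 0 0 0 0;-2 -34 0 0 0 0;-2 -34 0 0 0 0;-2 -28 0 0 0 0;-2 -18 0 0 0 0;-2.5 -8.4 0 0 0 0' 0 40
python3 - <<'E'
from h import *
from rig import ctrl
d={}
for n in("scene","top"):
    c=ctrl.capture(n);d[n]=c;o=(290,190) if n=="top" else (280,180)
    im=cv2.resize(c["image"][o[1]:o[1]+80,o[0]:o[0]+66,::-1],None,fx=6,fy=6,interpolation=cv2.INTER_CUBIC)
    out=im if n=="scene" else np.hstack([out,im])
pickle.dump(d,open("cap1.pkl","wb"))
cv2.imwrite("pics/n1.png",out)
E
python3 to.py 472 57.7 112
```

```text
time_s: 5.2
eef_pos: [471.3, 60.4, 110.6]
ee_rot: [-0.0, 0.994, -0.11, -0.001]
force: [-0.3, -0.9, -2.0]
grip_width: 0.443
grip_force: 40.5
pos [471.2  58.9 110.7] t 5.3 F [-0.7  0.3 -1.9] grip 0.446 40.5
shift [ 1.01  0.99 -1.27] turn [0.001 0.013 0.009]
```

View pics/n1.png

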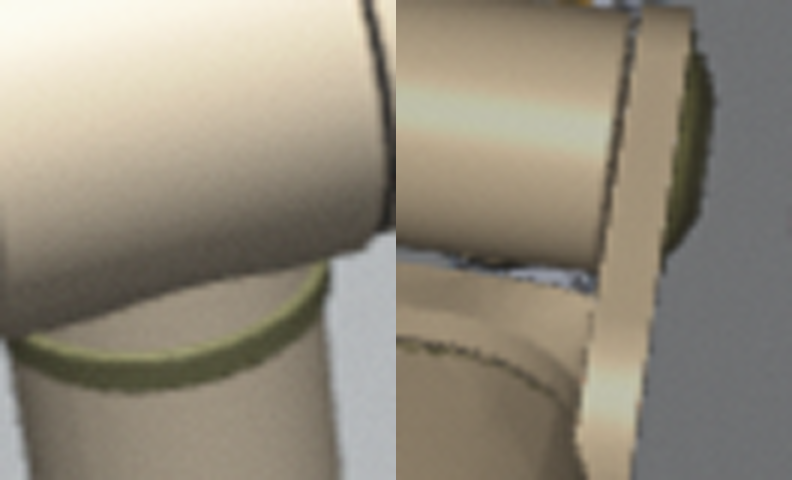

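Both views are blocked by the arm here, so I'll refine the nest by aligning edges in the first images.

```bash
cat > ref.py <<'E'
from fit import *
from scipy.ndimage import map_coordinates,gaussian_filter
from scipy.optimize import minimize
def seg(a,b,n=60):
    t=np.linspace(.05,.95,n)[:,None];return np.array(a)*(1-t)+np.array(b)*t
a=np.linspace(0,2*np.pi,120)
sq=[nb(1,1),nb(1,-1),nb(-1,-1),nb(-1,1),nb(1,1)]
sets={"block":np.vstack([seg(sq[i],sq[i+1]) for i in range(4)]),
 "plate sides":np.vstack([seg((-118,s*36,6),(95,s*36,6),120) for s in(1,-1)]),
 "circle":np.c_[-85+21.5*np.cos(a),21.5*np.sin(a),0*a+18]}
G={}
for n,c in(("top",T),("scene",S)):
    g=cv2.cvtColor(c["image"],cv2.COLOR_RGB2LAB).astype(float);G[n]=sum(np.hypot(*np.gradient(gaussian_filter(g[...,k],.8))) for k in range(3))
def score(p,cams,ss):
    return -sum(map_coordinates(G[n],proj(c,w(p,sets[s]))[:,::-1].T,order=1).mean() for n,c in(("top",T),("scene",S)) if n in cams for s in ss)
for cams,ss in((("top",),("block","plate sides")),(("scene",),("block","plate sides")),(("top","scene"),("block","plate sides")),(("top","scene"),("block","plate sides","circle")),(("top",),("block","circle","plate sides"))):
    best=min((minimize(score,[q[0]+i,q[1]+j,q[2]],args=(cams,ss),method="Nelder-Mead",options=dict(initial_simplex=[[q[0]+i,q[1]+j,q[2]],[q[0]+i+2,q[1]+j,q[2]],[q[0]+i,q[1]+j+2,q[2]],[q[0]+i,q[1]+j,q[2]+.02]])) for i in(-3,0,3) for j in(-3,0,3)),key=lambda r:r.fun)
    print(cams,ss,best.x.round(3),round(best.fun,2),"nest",w(best.x,(-85,0,12))[0].round(1))
E
python3 ref.py
```

```text
('top',) ('block', 'plate sides') [ 5.59086e+02  3.92080e+01 -2.34000e-01] -22.78 nest [476.4  58.9  12. ]
('scene',) ('block', 'plate sides') [ 5.57276e+02  3.92610e+01 -2.16000e-01] -32.46 nest [474.2  57.4  12. ]
('top', 'scene') ('block', 'plate sides') [ 5.58012e+02  3.92620e+01 -2.25000e-01] -54.08 nest [475.2  58.2  12. ]
('top', 'scene') ('block', 'plate sides', 'circle') [ 5.57838e+02  3.91860e+01 -2.22000e-01] -62.59 nest [474.9  57.9  12. ]
('top',) ('block', 'circle', 'plate sides') [ 5.59805e+02  3.90010e+01 -2.36000e-01] -25.3 nest [477.2  58.9  12. ]
```

The combined nest estimate is about (475.0,58.0). I'll descend to just above the block.

```bash
python3 to.py 475 58 36; python3 -m inch '1 0.2 6 0 0 0;1 0 10 0 0 0;1 0 12 0 0 0;0.7 0 12 0 0 0;0 0 12 0 0 0;0 0 10 0 0 0;0 0 6 0 0 0;0 0 4 0 0 0;0 0 2 0 0 0;0 0 0 0 0 0' 0 40 ; python3 to.py 475 58 36
```

```text
pos [471.2  58.9 110.7] t 5.3 F [-0.7  0.3 -1.9] grip 0.446 40.5
shift [3.980e+00 3.000e-02 7.472e+01] turn [0.001 0.013 0.009]
time_s: 6.13
eef_pos: [475.5, 56.6, 37.1]
ee_rot: [-0.0, 0.994, -0.112, -0.0]
force: [-0.3, 0.5, -1.0]
grip_width: 0.442
grip_force: 40.5
pos [475.5  56.6  37.1] t 6.13 F [-0.3  0.5 -1. ] grip 0.442 40.5
shift [-0.83 -1.27  1.11] turn [ 0.     0.002 -0.014]
```

```bash
python3 -m inch '-0.4 -0.6 1 0 0 0;-0.4 -0.7 1 0 0 0;0 0 1 0 0 0;0 0 1 0 0 0;0 0 1 0 0 0;0 0 0.5 0 0 0;0 0 0 0 0 0;0 0 0 0 0 0;0 0 0 0 0 0;0 0 0 0 0 0' 0 40 ; python3 to.py 475 58 36
```

```text
time_s: 6.97
eef_pos: [475.1, 58.2, 31.9]
ee_rot: [-0.0, 0.994, -0.111, 0.0]
force: [-1.0, -0.8, -1.9]
grip_width: 0.442
grip_force: 40.5
pos [475.1  58.2  31.9] t 6.97 F [-1.  -0.8 -1.9] grip 0.442 40.5
shift [-0.05  0.18 -4.14] turn [-0.    -0.001 -0.012]
```

```bash
python3 -m inch '0 0 0.5 0 0 0;0 0 0.5 0 0 0;0 0 0.5 0 0 0;0 0 0.5 0 0 0;0 0 0.5 0 0 0;0 0 0.5 0 0 0;0 0 0.5 0 0 0;0 0 0 0 0 0;0 0 0 0 0 0;0 0 0 0 0 0' 0 40 ; python3 to.py 475 58 24
```

```text
time_s: 7.8
eef_pos: [475.0, 58.2, 28.3]
ee_rot: [-0.0, 0.994, -0.111, 0.0]
force: [-0.2, 0.1, -1.9]
grip_width: 0.445
grip_force: 40.5
pos [475.   58.2  28.3] t 7.8 F [-0.2  0.1 -1.9] grip 0.445 40.5
shift [-0.    0.19  4.31] turn [-0.    -0.    -0.011]
```

No contact force at about 16 mm, so the jar is inside the nest's mouth. Continuing slowly.

```bash
python3 -m inch '0 0 0.5 0 0 0;0 0 0.5 0 0 0;0 0 0.5 0 0 0;0 0 0.5 0 0 0;0 0 0.5 0 0 0;0 0 0.4 0 0 0;0 0 0 0 0 0;0 0 0 0 0 0;0 0 0 0 0 0;0 0 0 0 0 0' 0 40 ; python3 to.py 475 58 24
```

```text
time_s: 8.63
eef_pos: [475.0, 58.2, 25.4]
ee_rot: [0.0, 0.994, -0.111, 0.0]
force: [0.3, 0.1, -2.6]
grip_width: 0.444
grip_force: 40.5
pos [475.   58.2  25.4] t 8.63 F [ 0.3  0.1 -2.6] grip 0.444 40.5
shift [0.01 0.19 1.4 ] turn [ 0.    -0.    -0.011]
```

```bash
python3 -m inch '0 0 0.3 0 0 0;0 0 0.3 0 0 0;0 0 0.3 0 0 0;0 0 0.3 0 0 0;0 0 0.2 0 0 0;0 0 0 0 0 0;0 0 0 0 0 0;0 0 0 0 0 0;0 0 0 0 0 0;0 0 0 0 0 0' 0 40 ; python3 to.py 475 58 24
```

```text
time_s: 9.47
eef_pos: [475.0, 58.2, 24.2]
ee_rot: [0.0, 0.994, -0.111, 0.0]
force: [-2.0, 0.8, 4.9]
grip_width: 0.441
grip_force: 41.1
pos [475.   58.2  24.2] t 9.47 F [-2.   0.8  4.9] grip 0.441 41.1
shift [-0.01  0.16  0.21] turn [ 0.    -0.001 -0.011]
```

The jar is on the nest's floor: TCP at 24.2 mm as expected, with +5 N contact. Releasing and rising, then a look.

```bash
python3 -m inch '0 0 0 0 0 0;0 0 0 0 0 0;0 0 0 0 0 0;0 0 0 0 0 0;0 0 0 0 0 0;0 0 0 0 0 0;0 0 -2 0 0 0;0 0 -4 0 0 0;0 0 -8 0 0 0;0 0 -12 0 0 0' 0.9 30 ; python3 -m inch '0 0 -16 0 0 0;0 0 -24 0 0 0;0 0 -28 0 0 0;0 0 -28 0 0 0;0 0 -28 0 0 0;0 0 -28 0 0 0;0 0 -26 0 0 0;0 0 -20 0 0 0;0 0 -10 0 0 0;0 0 -4 0 0 0' 0 30 ; python3 to.py 475 58 250
```

```text
time_s: 10.3
eef_pos: [474.7, 58.2, 50.3]
ee_rot: [0.0, 0.994, -0.111, -0.001]
force: [-0.2, 0.6, 0.2]
grip_width: 0.904
grip_force: 0.0
time_s: 11.13
eef_pos: [475.3, 58.1, 263.7]
ee_rot: [0.0, 0.994, -0.111, 0.001]
force: [-0.4, -0.5, -0.4]
grip_width: 0.0
grip_force: 0.0
pos [475.3  58.1 263.7] t 11.13 F [-0.4 -0.5 -0.4] grip 0.0 0.0
shift [-0.29  0.21 13.74] turn [-0.003 -0.027 -0.011]
```

```bash
python3 -m inch '4 0 0 0 0 0;8 0 0 0 0 0;11 0 0 0 0 0;13 0.3 0 0 0 0;13 0 0 0 0 0;13 0 0 0 0 0;11 0 0 0 0 0;8 0 0 0 0 0;4 0 0 0 0 0;0 0 0 0 0 0' 0 30 ; python3 to.py 558.3 39.2 226
python3 - <<'E'
from h import *
from rig import ctrl
d={}
for n in("scene","top"):
    c=ctrl.capture(n);d[n]=c;o=(290,160) if n=="top" else (270,150)
    im=cv2.resize(c["image"][o[1]:o[1]+110,o[0]:o[0]+80,::-1],None,fx=5,fy=5,interpolation=cv2.INTER_CUBIC)
    out=im if n=="scene" else np.hstack([out,im])
pickle.dump(d,open("cap2.pkl","wb"))
cv2.imwrite("pics/k1.png",out)
E
```

```text
time_s: 11.97
eef_pos: [558.2, 38.8, 260.9]
ee_rot: [-0.0, 0.994, -0.112, -0.001]
force: [-0.3, 0.0, 0.8]
grip_width: 0.003
grip_force: 0.0
pos [558.2  38.8 260.9] t 11.97 F [-0.3  0.   0.8] grip 0.003 0.0
shift [ 2.000e-02 -3.800e-01  3.491e+01] turn [ 0.001  0.016 -0.014]
```

View pics/k1.png

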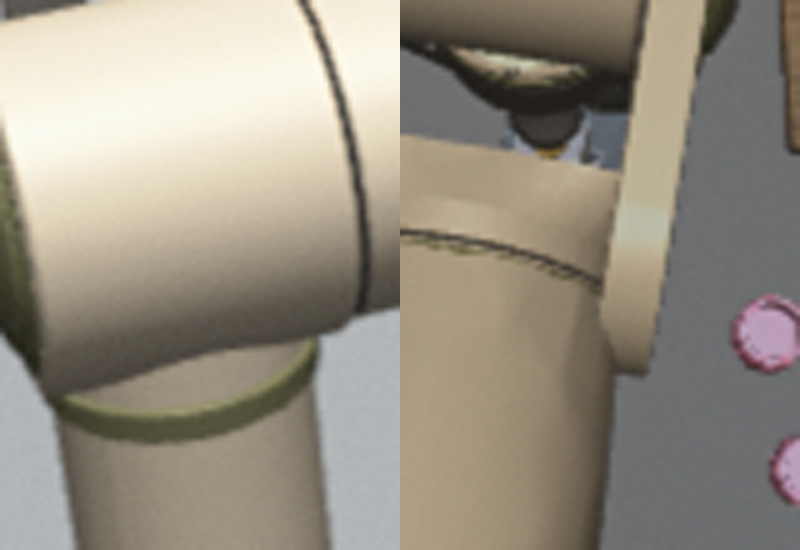

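The arm hides the jar here, but the TCP height at floor contact (12.1 + 12.1 mm) says it's seated. The tool is over the knob, so I'll descend and feel for it.

```bash
python3 -m inch '0 -0.4 3 0 0 0;0 0 5 0 0 0;0 0 6 0 0 0;0 0 6 0 0 0;0 0 6 0 0 0;0 0 4 0 0 0;0 0 3 0 0 0;0 0 1 0 0 0;0 0 1 0 0 0;0 0 0 0 0 0' 0 30 ; python3 -m inch '0 0 1 0 0 0;0 0 1 0 0 0;0 0 1 0 0 0;0 0 1 0 0 0;0 0 1 0 0 0;0 0 1 0 0 0;0 0 1 0 0 0;0 0 0 0 0 0;0 0 0 0 0 0;0 0 0 0 0 0' 0 30 ; python3 to.py 558.3 39.2 210
```

```text
time_s: 12.9
eef_pos: [558.0, 39.4, 227.0]
ee_rot: [0.0, 0.994, -0.111, 0.0]
force: [0.5, 0.0, 0.5]
grip_width: 0.002
grip_force: 0.0
time_s: 13.73
eef_pos: [558.0, 39.5, 220.0]
ee_rot: [-0.0, 0.994, -0.111, 0.0]
force: [-0.0, 0.2, 0.6]
grip_width: 0.005
grip_force: 0.0
pos [558.   39.5 220. ] t 13.73 F [-0.   0.2  0.6] grip 0.005 0.0
shift [ 0.38  0.18 10.04] turn [-0.    -0.001 -0.011]
```

```bash
python3 -m inch '0 0 1 0 0 0;0 0 1 0 0 0;0 0 1 0 0 0;0 0 1 0 0 0;0 0 0.5 0 0 0;0 0 0.5 0 0 0;0 0 0 0 0 0;0 0 0 0 0 0;0 0 0 0 0 0;0 0 0 0 0 0' 0 30|grep -E 'pos|force'
```

```text
eef_pos: [558.0, 39.4, 215.1]
force: [0.3, -0.1, 3.8]
grip_force: 2.1
```

Contact at about 215 mm. Pressing 14 mm, then smaller steps to the stop.

```bash
python3 -m inch '0 0 1 0 0 0;0 0 2 0 0 0;0 0 2 0 0 0;0 0 2 0 0 0;0 0 2 0 0 0;0 0 2 0 0 0;0 0 1.5 0 0 0;0 0 1 0 0 0;0 0 0.5 0 0 0;0 0 0 0 0 0' 0 30|grep -E 'pos|force';python3 -m inch '0 0 0.5 0 0 0;0 0 0.5 0 0 0;0 0 0.5 0 0 0;0 0 0 0 0 0;0 0 0 0 0 0;0 0 0 0 0 0;0 0 0 0 0 0;0 0 0 0 0 0;0 0 0 0 0 0;0 0 0 0 0 0' |grep -E 'pos|force'
```

```text
eef_pos: [558.0, 39.4, 201.3]
force: [-0.8, -0.2, 7.8]
grip_force: 3.7
eef_pos: [558.1, 39.4, 200.0]
force: [-1.2, -0.0, 8.2]
grip_force: 3.9
```

```bash
python3 -m inch '0 0 0.5 0 0 0;0 0 0.5 0 0 0;0 0 0.5 0 0 0;0 0 0.3 0 0 0;0 0 0.2 0 0 0;0 0 0 0 0 0;0 0 0 0 0 0;0 0 0 0 0 0;0 0 0 0 0 0;0 0 0 0 0 0' |grep -E 'pos|force';python3 -m inch '0 0 0.3 0 0 0;0 0 0.3 0 0 0;0 0 0.4 0 0 0;0 0 0 0 0 0;0 0 0 0 0 0;0 0 0 0 0 0;0 0 0 0 0 0;0 0 0 0 0 0;0 0 0 0 0 0;0 0 0 0 0 0' |grep -E 'pos|force'
```

```text
eef_pos: [558.2, 39.4, 199.1]
force: [-3.2, 0.7, 14.9]
grip_force: 7.5
eef_pos: [558.4, 39.4, 199.0]
force: [-5.0, -0.2, 22.3]
grip_force: 10.6
```

It's firmly on the stop: force jumped from 8 to 22 N at 199.0 mm, under the 28 N limit. It was held over 0.8 s, so I'll rise well clear of the knob.

```bash
python3 -m inch '0 0 -1 0 0 0;0 0 -2 0 0 0;0 0 -4 0 0 0;0 0 -5 0 0 0;0 0 -5 0 0 0;0 0 -5 0 0 0;0 0 -4 0 0 0;0 0 -2 0 0 0;0 0 -1 0 0 0;0 0 0 0 0 0' |grep -E 'pos|force';python3 -m inch '0 0 0 0 0 0;0 0 0 0 0 0;0 0 0 0 0 0;0 0 0 0 0 0;0 0 0 0 0 0;0 0 0 0 0 0;0 0 0 0 0 0;0 0 0 0 0 0;0 0 0 0 0 0;0 0 0 0 0 0' |grep -E 'pos|force'
```

```text
eef_pos: [557.8, 39.5, 225.2]
force: [-0.2, 0.4, -0.4]
grip_force: 0.0
eef_pos: [557.9, 39.4, 225.5]
force: [1.0, 0.6, 0.7]
grip_force: 0.0
```

Second stroke.

```bash
python3 -m inch '0 0 2 0 0 0;0 0 3 0 0 0;0 0 4 0 0 0;0 0 4 0 0 0;0 0 4 0 0 0;0 0 3 0 0 0;0 0 2.5 0 0 0;0 0 1.5 0 0 0;0 0 1 0 0 0;0 0 0.5 0 0 0' |grep -E 'pos|force';python3 -m inch '0 0 0.5 0 0 0;0 0 0.5 0 0 0;0 0 0.3 0 0 0;0 0 0.2 0 0 0;0 0 0 0 0 0;0 0 0 0 0 0;0 0 0 0 0 0;0 0 0 0 0 0;0 0 0 0 0 0;0 0 0 0 0 0' |grep -E 'pos|force'
```

```text
eef_pos: [558.1, 39.5, 200.6]
force: [-1.0, 0.4, 8.0]
grip_force: 4.1
eef_pos: [558.1, 39.4, 199.2]
force: [-1.6, 0.3, 7.5]
grip_force: 4.1
```

```bash
python3 -m inch '0 0 0.3 0 0 0;0 0 0.3 0 0 0;0 0 0.2 0 0 0;0 0 0 0 0 0;0 0 0 0 0 0;0 0 0 0 0 0;0 0 0 0 0 0;0 0 0 0 0 0;0 0 0 0 0 0;0 0 0 0 0 0' |grep -E 'pos|force'
```

```text
eef_pos: [558.2, 39.4, 199.1]
force: [-3.5, 0.8, 12.8]
grip_force: 6.4
```

```bash
python3 -m inch '0 0 0.3 0 0 0;0 0 0.3 0 0 0;0 0 0.2 0 0 0;0 0 0 0 0 0;0 0 0 0 0 0;0 0 0 0 0 0;0 0 0 0 0 0;0 0 0 0 0 0;0 0 0 0 0 0;0 0 0 0 0 0' |grep -E 'pos|force'; python3 -m inch '0 0 -1 0 0 0;0 0 -2 0 0 0;0 0 -4 0 0 0;0 0 -5 0 0 0;0 0 -6 0 0 0;0 0 -8 0 0 0;0 0 -10 0 0 0;0 0 -10 0 0 0;0 0 -8 0 0 0;0 0 -6 0 0 0' |grep -E 'pos|force'
```

```text
eef_pos: [558.3, 39.4, 199.1]
force: [-5.8, 1.0, 18.7]
grip_force: 8.8
eef_pos: [558.1, 39.4, 258.1]
force: [0.0, -0.8, -0.6]
grip_force: 0.0
```

The second stroke reached its stop at 18.7 N. Moving the arm aside to inspect.

```bash
python3 -m inch '0 10 -3 0 0 0;0 20 -3 0 0 0;0 30 -3 0 0 0;0 35 0 0 0 0;0 35 0 0 0 0;0 35 0 0 0 0;0 35 0 0 0 0;0 35 0 0 0 0;0 30 0 0 0 0;0 20 0 0 0 0' |grep -E 'time|pos|force';python3 -m inch '-5 20 0 0 0 0;-10 25 0 0 0 0;-15 25 0 0 0 0;-15 25 0 0 0 0;-15 25 0 0 0 0;-15 25 0 0 0 0;-15 25 0 0 0 0;-15 20 0 0 0 0;-10 10 0 0 0 0;-5 5 0 0 0 0' |grep -E 'time|pos|force'
python3 - <<'E'
from h import *
from rig import ctrl
for n in("scene","top"):
    c=ctrl.capture(n);o=(290,155) if n=="top" else (275,155)
    im=cv2.resize(c["image"][o[1]:o[1]+100,o[0]:o[0]+66,::-1],None,fx=6,fy=6,interpolation=cv2.INTER_CUBIC)
    out=im if n=="scene" else np.hstack([out,im])
cv2.imwrite("pics/e1.png",out)
E
```

```text
time_s: 24.57
eef_pos: [493.4, -241.6, 265.6]
force: [0.3, 0.5, 0.2]
grip_force: 0.0
time_s: 25.4
eef_pos: [330.4, -413.1, 265.6]
force: [-0.4, 0.3, 0.9]
grip_force: 0.0
```

View pics/e1.png

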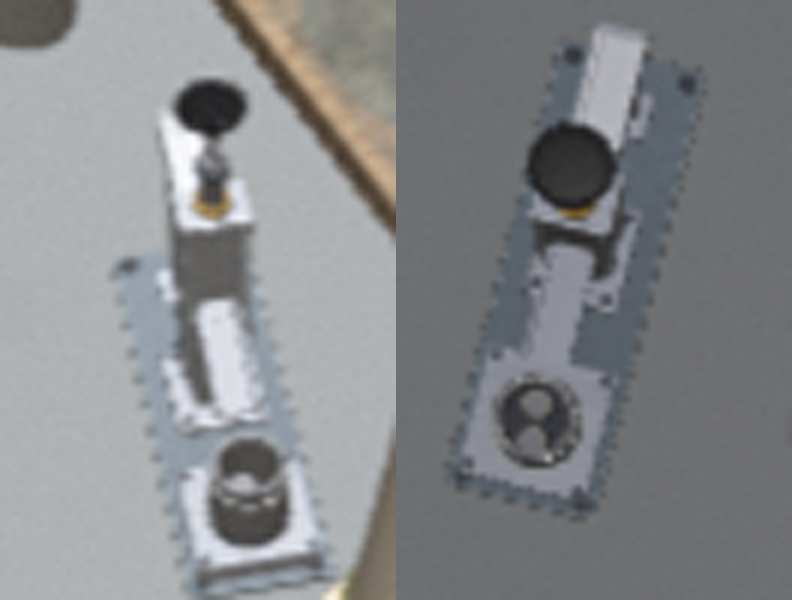

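The jar stands upright in the nest, centred near (538,420) in the right-hand crop. Two balls lie in it, at about (540,403) and (533,440), and the knob is back up. Handing in.

```bash
python3 -c "
from rig import ctrl
print(ctrl.finish_job())"
```

```text
the job is handed in; nothing more can be done
None
```

The job is handed in: the jar is seated in the nest with exactly two balls in it, the plunger is back up after two full strokes, and the highest force I read while pressing was about 22 N (limit 28 N); the judge's result wasn't shown to me.

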